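# Free a stuck plunger from a pressing die

### The arm

A 6-joint arm with a two-finger parallel gripper is mounted at the origin on a cart in front of the work surface, level with it; the furniture and walls round the work are solid. World frame = base frame: x ahead of the robot, y to its left, z up, the work surface at z = 0. Lengths are in m, angles in rad, forces in N, time in s.
With the tool pointing down it reaches from about 0.375 to 0.9 m from the base axis. Payload 3.1 kg.
Tool frame: the origin (TCP) lies on the centre line of the jaws, within the pads' length; the fingertips stand r.tcp_to_tips ahead of it and the grasp point (between the pads) lies 11 mm behind it (r.tcp_to_tips is the distance from the TCP to the fingertips, in m); z points along the fingers, y is the line along which they close (so a half turn about z gives the same grasp; the last joint's range is limited). The gripper opens to 87 mm and grips with 3 to 60 N. Pads are 19 mm wide; open, the fingers measure 117 mm over their backs; the gripper's body (75 mm by 190 mm) begins 51 mm behind the grasp point.
Start: joints at [-1.363, 0.527, 1.433, -0, 1.181, -0.178], TCP at [0.235, -0.579, 0.205] pointing down, gripper open.
Joint ranges: [-3.08, 3.08], [-0.75, 2.2], [0.22, 2.44], [-1.43, 4.57], [0, 2.65], [-2.85, 2.85]. Speed limits (rad/s): [2.79, 2.79, 3.14, 3.14, 3.14, 3.14].

### API

Orientations are given as a unit quaternion [w, x, y, z].
In Python, from rig import r, get_image gives the robot as it stands.
- The arm moves only by the tool drive_tool, never from a script. Its argument "motion" is a list that holds one entry, the list of rows, each a list of 7 numbers: the shift along the world's x, y, z in mm, then the turn, a rotation vector about the world's x, y, z in degrees, then the finger opening in mm, from 0 to 87. In form: [[[x, y, z, ax, ay, az, gripper], ...]]. A call has 1 to 5 rows; each row is the pose to reach, as a shift and turn from the pose commanded when the call began; what a row does not reach only later rows make up. A row lasts 1/10 s, in which the tool goes at most 50 mm and 8.59 degrees, less where a joint would pass 70% of its speed; a pose out of reach is approached as far as the arm can. A call with a gripper value outside its range is refused whole. The fingers move at their own pace and stop on an object; "force" is the grip in N (left out, the last holds). Time passes only in rows, so rows that repeat a pose let the fingers close. It gives the time, the measured TCP pose, the force, the opening and the grip force at its end, in the units of the state.
- r.state(): the state, without advancing time (a new reading comes with each control period).
- get_image(name): name is "side" or "top" or "wrist"; returns a dict with "color" (400x640x3 uint8, red, green, blue), "fx", "fy", "cx", "cy" (pixels), "R" (3x3) and "t" (3): a world point X has camera coordinates R X + t. Camera axes: x right, y down, z forward; pixel columns grow to the right and rows downward; lengths in m; the calibration is good to about 2 mm. The wrist camera is an equidistant fisheye: a pixel r from the principal point sees the ray r / f radians off the axis. A picture is of the moment at which its call begins. There is no depth.
- r.close_job(): hands the job in; it is judged then, once.
The state is a dict: "clock": time; "qpos": joint angles; "dq": joint speeds; "joint_torque": joint torques, N m; "position": TCP position; "eef_rot": TCP orientation; "contact_force": force on the tool from outside, world axes, zero at the start; "ft_torque": the same for the moment, N m; "gripper_width": opening from 0.0 (shut) to 1.0 (fully open); "grasp_force": force on a finger pad.
Only numpy, scipy, OpenCV 4.12 (cv2) and the standard library are available. Lean on these libraries where they do the work, as an engineer would, in place of code of your own. Each camera call takes 0.05 s, during which the arm holds its last target. There are 200 camera calls.

### The job

The plunger has jammed in the pressing die. Push the keeper aside, then take the plunger by its flat wing handle and work it out by twisting it to and fro while pulling gently upward, so that the loose die is not lifted out of its nest. Stand the plunger upright on its foot in the shallow tray, and leave the die in its nest and the other things where they are.

Things in the scene. Friction and masses are not known exactly. Their poses are not given: they have to be found in the camera images.
- nest: Fixed aluminium plate 124 x 180 mm with a square fence (20 mm high) round the die. Origin: on the bench under the middle of the fence, on the die's axis; x, y along the fence, z up. The plate reaches from y = -118 to +62 mm. The nest's floor, on which the die stands, is 6 mm above the origin. It may stand on the left or the right, turned up to 0.35 rad.
- die: Loose steel pressing die, 0.85 kg: square foot 96 x 96 x 14 mm under a round body 80 mm across, 60 mm high in all. Origin: centre of its underside; z up. It stands in the nest with 1.5 mm play all round, so it cannot turn, but nothing holds it down. Its bore is 41 mm wide and open at the top.
- die_jaws (a point): On the die's axis, 40 mm above its underside, amid four spring jaws (12 mm high) that grip the plunger's shank. Pulled straight, the plunger drags more than the die weighs and brings it up. Turned so that its rim moves at least 4 times as fast as it rises, it slides up with a few N; turning takes up to 0.5 N m. The jaws let go once it is 26 mm up; its foot leaves the bore at 40 mm.
- plunger: Loose steel plunger, 0.24 to 0.39 kg, 92 mm long. Origin: centre of its flat foot; z up along its axis. Shank 36 mm across, 0 to 40 mm; collar 60 mm across, 40 to 46 mm, at first resting on the die's top (foot 26 mm above the bench); flat upright wing handle, 56 mm along its x, 14 mm thick along its y, 46 to 92 mm: grip it across the thickness. Starts with x within 0.3 rad of the nest's.
- keeper (a joint): Swing keeper on the nest: a dark flat bar, 64 mm long and 14 mm wide, 77 to 85 mm above the bench, on an upright hinge at the nest's -y side. Radians: 0 = pointing along the nest's +y, its end over the plunger's collar (starts 0 to 0.2); grows as it swings clockwise seen from above, towards the nest's +x; 1.57 = pointing along +x, wholly clear; stop at 1.9. It turns stiffly (0.06 N m) and stays where it is left.
- keeper_pivot (a point): On the keeper's hinge axis, at the bar's top (84 mm above the bench), 82 mm from the nest's origin along its -y.
- keeper_pin (a point): Centre of the top of the keeper's upright push pin: 14 mm thick, standing 28 mm above the bar (top 112 mm above the bench), 36 mm from the hinge axis.
- tray: Fixed shallow open steel tray, 150 x 170 mm, 14 mm high, walls and floor 4 mm thick. Origin: centre of its underside on the bench; z up.
- jar: Bystander: small white sample jar with a green lid, 52 x 67 mm. Origin under its centre.
- ring_mould: Bystander: stainless ring lying flat, 58 x 12 mm. Origin under its centre.
- tape_roll: Bystander: roll of grey tape lying flat, 72 x 19 mm. Origin under its centre.
- brass_weight: Bystander: small knobbed brass weight, 25 x 30 mm. Origin under its centre.
There are look-alikes about, which are no part of the job. Leave any red look-alike of the plunger alone.

How it is judged:
On the way, in this order (a step that is already met when the one before it is completed fails the run):
1. the keeper is swung clear of the plunger (past 1.1 rad) (value of joint keeper above 1.1 rad), for 0.2 s.
2. the plunger is right out of the die, the die still down in its nest (z of plunger in the frame of die above 0.063 m and z of die in the frame of nest below 0.01 m), for 0.1 s.
At the end, for the whole second after the job is handed in: The plunger stands still and upright (within 0.1 rad) on its foot on the tray's floor, and the die stands down in its nest (not raised more than 4 mm, within 8 mm of its place) (z of plunger in the frame of tray between 0 and 0.008 m and x of plunger in the frame of tray between -0.071 and 0.071 m and y of plunger in the frame of tray between -0.081 and 0.081 m and angle between plunger's own z axis and vertical below 0.1 rad and linear speed of plunger below 0.02 m/s and z of die in the frame of nest below 0.01 m and horizontal distance between die and nest below 0.008 m); the robot touches nothing.
It fails at once if the die is lifted 8 mm or more out of its nest (z of die in the frame of nest above 0.014 m).
It fails at once if a bystander is moved more than 25 mm (distance of any of jar, ring_mould, tape_roll, brass_weight from where it was at the start of the episode above 0.025 m).
It also fails if it takes over 72 s, if anything falls off the work surface, if the arm or the gripper's body presses on something with over 40 N, if the wrist force passes 120 N, or if a joint passes its speed limit or range.

## Working session

There is one attempt and no reset: what is moved stays moved. The work goes in short steps, Python scripts to look and compute and a tool call to move; the robot and the scene stay as the last step left them, time stands still between calls to the robot, and variables do not carry over. Pictures are saved under pics/ and viewed, at most 10 in all, crops included, and the job is handed in when it is done.

Besides the shell and the picture viewer there is one more tool, called after ">>>" as a command line: name --argument value ..., lists and objects as JSON in quotes. drive_tool: Moves the arm, as the interface text tells. Its arguments: {"type":"object","properties":{"motion":{"type":"array"},"force":{"type":"number"}},"required":["motion"]}

```bash
mkdir -p pics; cat > h.py <<'E'
import numpy as np, cv2
from rig import r, get_image
def save(im,name): cv2.imwrite('pics/'+name,cv2.cvtColor(im['color'],cv2.COLOR_RGB2BGR))
def ray(im,u,v,fish=False):
    x=np.array([(u-im['cx'])/im['fx'],(v-im['cy'])/im['fy']])
    if fish:
        th=np.hypot(*x); d=np.r_[x/max(th,1e-9)*np.sin(th),np.cos(th)]
    else: d=np.r_[x,1]
    R=np.array(im['R']);t=np.array(im['t'])
    return -R.T@t, R.T@(d/np.linalg.norm(d))
def plane(im,u,v,z,fish=False):
    c,d=ray(im,u,v,fish); return c+d*(z-c[2])/d[2]
def tri(a,b):
    (c1,d1),(c2,d2)=a,b
    A=np.stack([d1,-d2],1); s=np.linalg.lstsq(A,c2-c1,rcond=None)[0]
    p,q=c1+s[0]*d1,c2+s[1]*d2; return (p+q)/2,np.linalg.norm(p-q)
E
python3 - <<'E'
from h import *
import pickle
ims={n:get_image(n) for n in('side','top','wrist')}
pickle.dump(ims,open('i0.pkl','wb'))
a=np.vstack([cv2.resize(ims[n]['color'],(480,300)) for n in('side','wrist')])
for n in('top','side'): save(ims[n],n+'0.png')
for n in ims: print(n,(-np.array(ims[n]['R']).T@ims[n]['t']).round(3),ims[n]['fx'])
print(r.tcp_to_tips,r.state())
E
```

```text
side [ 1.114 -0.515  1.014] 420.4052122228458
top [0.419 0.014 1.352] 433.17764166957824
wrist [ 0.308 -0.549  0.383] 309.70691628693146
0.008 {'clock': 0.15, 'qpos': array([-1.36347027e+00,  5.28257437e-01,  1.43361186e+00, -1.19280401e-05,
        1.18141359e+00, -1.78509687e-01]), 'dq': array([ 0.00168206, -0.00318037, -0.00446317, -0.00020365,  0.00098349,
        0.00073313]), 'joint_torque': array([ 4.68480557e-04, -4.40430593e+01, -1.76842940e+01,  6.33524638e-02,
        5.52784628e-02, -8.74899342e-05]), 'position': array([ 0.2351017 , -0.57845041,  0.20409228]), 'eef_rot': array([-8.44947950e-04,  9.81448204e-01,  1.91725610e-01, -1.76912428e-05]), 'contact_force': array([0.09111556, 0.44329838, 0.0425905 ]), 'ft_torque': array([ 0.01381456, -0.00990543,  0.0031314 ]), 'grasp_force': 0.0, 'gripper_width': 0.9985565222672524}
```

View pics/top0.png

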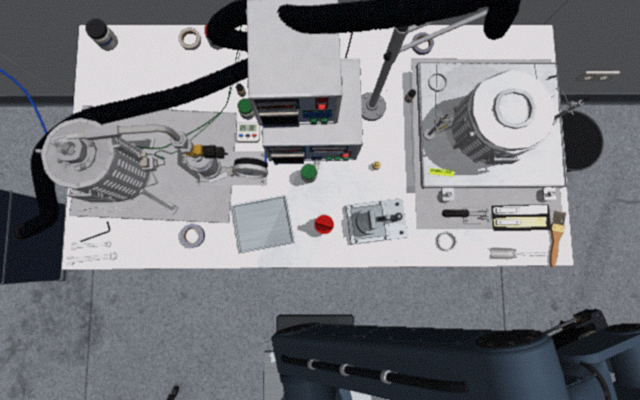

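View pics/side0.png

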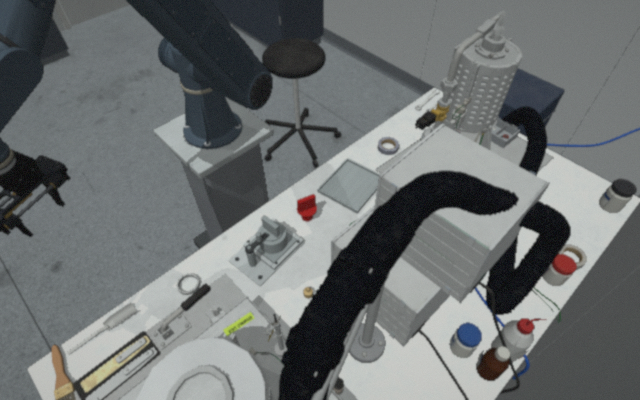

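The top view shows the nest at about (375,220), with the grey plunger and dark keeper to its right. The tray is at (263,224) and the jar with the green lid at (308,172). Two things look like the plunger: the grey one in the nest (370,217) and the red one at (324,224). The grey one in the die under the keeper fits; the red one must be left alone. I'll enlarge the nest in both views to confirm.

```bash
python3 - <<'E'
from h import *
import pickle
ims=pickle.load(open('i0.pkl','rb'))
a=cv2.resize(ims['top']['color'][190:255,335:420],None,fx=6,fy=6,interpolation=cv2.INTER_CUBIC)[:390,:400*2]
b=cv2.resize(ims['side']['color'][205:290,225:310],None,fx=4.588,fy=4.588,interpolation=cv2.INTER_CUBIC)
a=cv2.resize(a,(400,306));b=cv2.resize(b,(400,400))
o=np.zeros((400,800,3),np.uint8);o[:306,:400]=a;o[:,400:]=b
save({'color':o},'crop1.png')
for n,u,v in[('nest',375,220),('tray',263,224),('red',324,224),('jar',308,172)]: print(n,plane(ims['top'],u,v,0.03).round(3))
E
```

```text
nest [ 0.541 -0.181  0.03 ]
tray [0.531 0.162 0.03 ]
red [ 0.53  -0.025  0.03 ]
jar [0.692 0.024 0.03 ]
```

View pics/crop1.png

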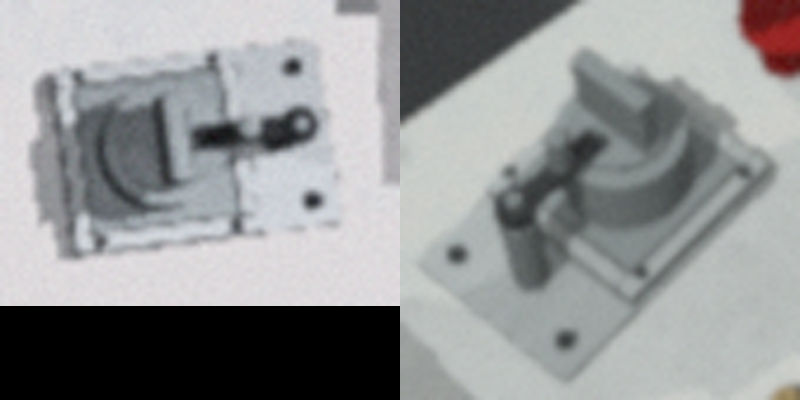

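The grey plunger in the die under the keeper is confirmed. Its pivot is at about (398,217) in the top view, the pin at about (388,217), and the nest's yaw is about +0.14 rad. I'll move above it for a close look.

>>> drive_tool --motion '[[[25,45,40,0,0,-3,87],[48,88,80,0,0,-6,87],[71,131,80,0,0,-9,87],[94,174,80,0,0,-12,87],[116,214,80,0,0,-14,87]]]'

```text
clock: 0.65
position: [0.3438, -0.3784, 0.2852]
eef_rot: [0.001, 0.998, 0.069, 0.0]
contact_force: [0.6, -1.3, -0.3]
gripper_width: 0.995
grasp_force: 0.0
```

>>> drive_tool --motion '[[[23,43,0,0,0,0,87],[46,85,0,0,0,0,87],[69,127,0,0,0,0,87],[89,165,0,0,0,0,87],[89,165,0,0,0,0,87]]]'

```text
clock: 1.15
position: [0.4332, -0.2098, 0.2843]
eef_rot: [-0.001, 0.997, 0.074, 0.0]
contact_force: [-0.4, -0.2, -0.8]
gripper_width: 1.0
grasp_force: 0.0
```

```bash
python3 - <<'E'
from h import *
import pickle
im=get_image('wrist'); pickle.dump(im,open('w1.pkl','wb')); save(im,'w1.png')
s=r.state();print(s['position'],s['eef_rot'],(-np.array(im['R']).T@im['t']).round(3))
E
```

```text
[ 0.43262871 -0.21237909  0.28431764] [-1.78992436e-04  9.97314356e-01  7.32391655e-02 -2.60084101e-04] [ 0.511 -0.199  0.463]
```

View pics/w1.png

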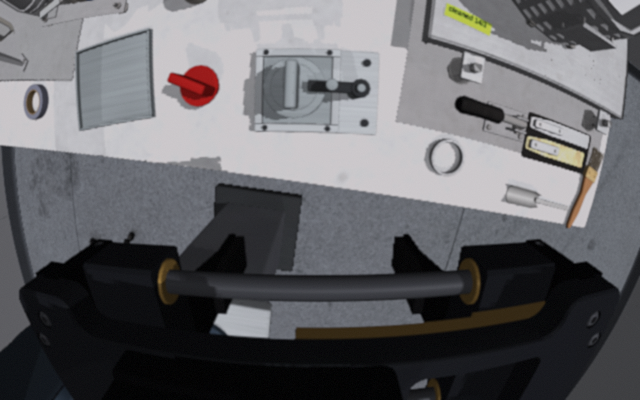

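The wrist view shows the fence bolts at (265,53), (328,52), (265,128) and (329,127). The handle runs from (291,61) to (291,108), the pin is at about (335,87), the pivot at (361,88), the red look-alike at (198,87) and the tray at (116,80).

```bash
python3 - <<'E'
from h import *
import pickle
w=pickle.load(open('w1.pkl','rb'));I=pickle.load(open('i0.pkl','rb'));t=I['top'];s=I['side']
k=85/400
T=lambda x,y:ray(t,335+x*k,190+y*k); S=lambda x,y:ray(s,225+x*k,205+y*k); W=lambda x,y:ray(w,x,y,True)
def show(n,*rs):
    A=sum(np.eye(3)-np.outer(d,d) for c,d in rs);b=sum((np.eye(3)-np.outer(d,d))@c for c,d in rs)
    p=np.linalg.solve(A,b);print(n,p.round(4),[round(float(np.linalg.norm(np.cross(p-c,d))),4) for c,d in rs])
show('pivot',W(361,88),T(301,124),S(115,203))
show('pivotTS',T(301,124),S(115,203)); show('pivotWS',W(361,88),S(115,203))
show('handle far end',W(291,61),S(248,98)); show('handle near end',W(291,108),S(180,50))
P=[plane(w,u,v,.02,True)[:2] for u,v in[(265,53),(328,52),(265,128),(329,127)]]
print('bolts',np.round(P,4),'mean',np.mean(P,0))
for a,b in((0,2),(1,3)): d=P[a]-P[b];print('yaw x',np.arctan2(d[1],d[0]))
for a,b in((0,1),(2,3)): d=P[a]-P[b];print('yaw y',np.arctan2(-d[0],d[1]))
a,b=[plane(w,291.5,v,.118,True) for v in(61,108)];print('handle',a,b,np.linalg.norm(a-b),np.arctan2(*(a-b)[1::-1]))
pn=plane(w,335,87,.112,True);pv=plane(w,361,88,.084,True);print('pin',pn,'piv',pv,np.linalg.norm((pn-pv)[:2]))
# tray corners
for u,v in[(77,50),(150,30),(154,116),(80,129)]: print('tray',plane(w,u,v,.014,True).round(3))
# enlarged crop
c=cv2.resize(w['color'][40:140,245:385],None,fx=5,fy=5,interpolation=cv2.INTER_CUBIC);save({'color':c},'w1c.png')
E
```

```text
pivot [ 0.5476 -0.2433  0.0835] [0.0016, 0.0015, 0.0031]
pivotTS [ 0.5481 -0.2426  0.0837] [0.0023, 0.0023]
pivotWS [ 0.548  -0.2427  0.0832] [0.0024, 0.0024]
handle far end [ 0.5637 -0.1568  0.1148] [0.0031, 0.0031]
handle near end [ 0.5111 -0.1641  0.1157] [0.0038, 0.0038]
bolts [[ 0.5843 -0.1104]
 [ 0.5968 -0.1986]
 [ 0.4759 -0.1255]
 [ 0.4898 -0.2161]] mean [ 0.5367172 -0.162645 ]
yaw x 0.13876624606170015
yaw x 0.1627078841728774
yaw y 0.14113554354439847
yaw y 0.15272148441309177
handle [ 0.56209174 -0.16065791  0.118     ] [ 0.50962751 -0.16828854  0.118     ] 0.05301624010473673 0.14443162614646718
pin [ 0.54022888 -0.21232654  0.112     ] piv [ 0.54669662 -0.24461258  0.084     ] 0.03292749513602719
tray [0.593 0.252 0.014]
tray [0.618 0.088 0.014]
tray [0.478 0.06  0.014]
tray [0.448 0.226 0.014]
```

View pics/w1c.png

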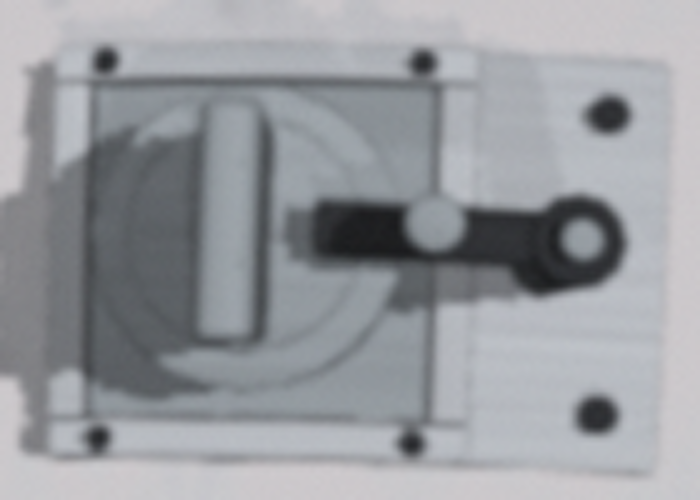

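>>> drive_tool --motion '[[[30,0,-40,0,0,0,0],[65,0,-80,0,0,0,0],[78,0,-100,0,0,0,0],[78,0,-100,0,0,0,0],[78,0,-100,0,0,0,0]]]'

```text
clock: 1.7
position: [0.5093, -0.2158, 0.184]
eef_rot: [-0.0, 0.998, 0.07, -0.001]
contact_force: [-0.0, -0.5, 0.9]
gripper_width: 0.633
grasp_force: 0.0
```

```bash
python3 - <<'E'
from h import *
import pickle
w=pickle.load(open('w1.pkl','rb'))
print('pin',plane(w,332,84.4,.112,True),'piv',plane(w,361.4,88,.084,True))
a,b=[plane(w,u,v,.117,True) for u,v in((291.4,59.6),(290,107.6))];print((a+b)/2,np.arctan2(*(a-b)[1::-1]))
s=r.state();print(s['position'],s['eef_rot'],s['gripper_width'])
E
```

```text
pin [ 0.54263379 -0.20858313  0.112     ] piv [ 0.54678476 -0.24509358  0.084     ]
[ 0.53683603 -0.16334188  0.117     ] 0.11597827541767293
[ 0.50928425 -0.21576578  0.18399831] [-3.68214043e-04  9.97535333e-01  7.01589590e-02 -9.19329006e-04] 0.6332782248779807
```

>>> drive_tool --motion '[[[0,2,-15,0,0,0,0],[0,2,-30,0,0,0,0],[0,2,-40,0,0,0,0],[0,2,-50,0,0,0,0],[0,2,-50,0,0,0,0]]]'

```text
clock: 2.2
position: [0.5093, -0.2129, 0.1341]
eef_rot: [-0.0, 0.998, 0.07, -0.001]
contact_force: [0.4, -0.2, -0.4]
gripper_width: 0.169
grasp_force: 0.0
```

>>> drive_tool --motion '[[[0,0,0,0,0,0,0],[0,0,0,0,0,0,0],[0,0,-10,0,0,0,0],[0,0,-20,0,0,0,0],[0,0,-32,0,0,0,0]]]'

```text
clock: 2.7
position: [0.5102, -0.2127, 0.1016]
eef_rot: [0.0, 0.997, 0.071, 0.0]
contact_force: [0.4, -0.2, -0.7]
gripper_width: 0.006
grasp_force: 0.0
```

>>> drive_tool --motion '[[[8,1,0,0,0,0,0],[16,2,0,0,0,0,0],[24,4,0,0,0,0,0],[32,5,0,0,0,0,0],[39,6,0,0,0,0,0]]]'

```text
clock: 3.2
position: [0.5505, -0.2068, 0.1028]
eef_rot: [0.0, 0.997, 0.071, 0.001]
contact_force: [0.3, 0.8, 0.4]
gripper_width: 0.008
grasp_force: 0.0
```

>>> drive_tool --motion '[[[7,0,0,0,0,0,0],[13,0,0,0,0,0,0],[20,-3,0,0,0,0,0],[27,-8,0,0,0,0,0],[31,-13,0,0,0,0,0]]]'

```text
clock: 3.7
position: [0.5811, -0.2205, 0.1025]
eef_rot: [0.0, 0.997, 0.071, 0.0]
contact_force: [-0.6, -0.4, -0.0]
gripper_width: -0.001
grasp_force: 0.0
```

```bash
python3 - <<'E'
from h import *
import pickle
s=r.state();print(s['position'],s['contact_force'])
w=get_image('wrist');t=get_image('side')
a=cv2.resize(w['color'],(640,400))[:,120:520]
b=cv2.resize(t['color'][195:295,215:315],(400,400),interpolation=cv2.INTER_CUBIC)
save({'color':np.hstack([a,b])},'w2.png')
E
```

```text
[ 0.58108659 -0.22051274  0.10252339] [-0.60390964 -0.3594649  -0.00677118]
```

View pics/w2.png

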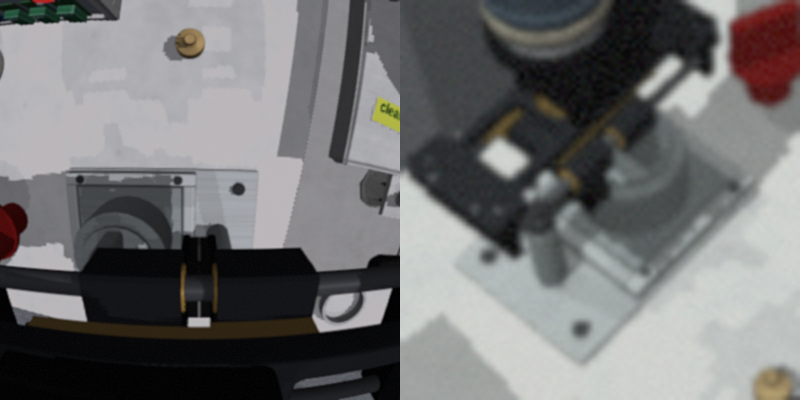

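It isn't clear whether the keeper moved, because the gripper hides it in both views. I'll raise the arm and look.

>>> drive_tool --motion '[[[0,3,40,0,0,0,87],[-20,5,90,0,0,0,87],[-60,10,130,0,0,0,87],[-100,10,140,0,0,0,87],[-100,10,140,0,0,0,87]]]'

```text
clock: 4.3
position: [0.4757, -0.2087, 0.2448]
eef_rot: [0.0, 0.998, 0.07, -0.001]
contact_force: [0.1, -0.3, -0.1]
gripper_width: 0.374
grasp_force: 0.0
```

```bash
python3 - <<'E'
from h import *
import pickle
s=r.state();print(s['position'],s['eef_rot'])
w=get_image('wrist');pickle.dump(w,open('w3.pkl','wb'))
save({'color':cv2.resize(w['color'][40:240,200:460],None,fx=3,fy=3,interpolation=cv2.INTER_CUBIC)},'w3.png')
E
```

```text
[ 0.47568469 -0.208689    0.24484945] [ 1.40804535e-04  9.97556512e-01  6.98609378e-02 -6.59054059e-04]
```

View pics/w3.png

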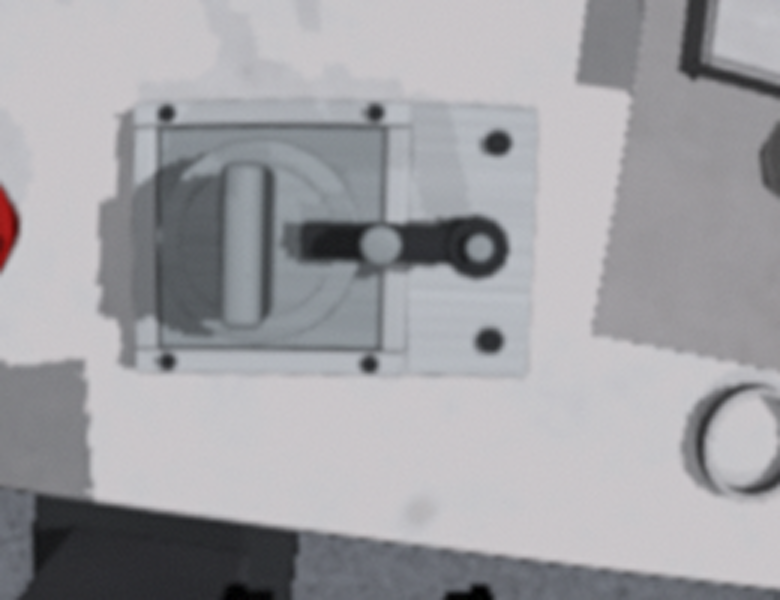

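The keeper hasn't moved: the bar still points at the plunger (pin at crop (381,244), pivot at (480,246)), so the fingers missed the pin. I'll triangulate the pin across the two wrist places to find out why.

```bash
python3 - <<'E'
from h import *
import pickle
w=pickle.load(open('w1.pkl','rb'));v=pickle.load(open('w3.pkl','rb'));I=pickle.load(open('i0.pkl','rb'))
C=lambda x,y:(200+x/3,40+y/3)
k=85/400
for n,a,b in(('pin',(332,84.4),C(381,244)),('piv',(361.4,88),C(480,246)),('hA',(291.4,59.6),C(246,166)),('hB',(290,107.6),C(240,325)),('bolt',(265.9,52.2),C(167,113)),('boltR',(366.6,63),C(497,142))):
    print(n,tri(ray(w,*a,True),ray(v,*b,True)),plane(v,*b,.112,True).round(4))
print('pin w1+side',tri(ray(w,332,84.4,True),ray(I['side'],225+160*k,205+140*k)))
print((-v['R'].T@v['t']),v['R'].round(3),(-w['R'].T@w['t']))
g=cv2.imread('pics/w2.png');print(g.shape)
E
```

```text
pin (array([ 0.54350646, -0.20861084,  0.1021851 ]), np.float64(0.0004790961070258232)) [ 0.5438 -0.2081  0.112 ]
piv (array([ 0.54756923, -0.2460128 ,  0.07549426]), np.float64(0.00022867787541371238)) [ 0.5482 -0.2409  0.112 ]
hA (array([ 0.56384531, -0.1604086 ,  0.11667885]), np.float64(0.0004913401393378213)) [ 0.564  -0.1601  0.112 ]
hB (array([ 0.50988318, -0.165096  ,  0.10899822]), np.float64(0.0012752185452624997)) [ 0.5104 -0.1648  0.112 ]
bolt (array([ 0.58763297, -0.10902255,  0.008101  ]), np.float64(0.000258100115306097)) [ 0.5792 -0.1312  0.112 ]
boltR (array([ 0.59590892, -0.25847382, -0.01150683]), np.float64(0.0003260411094919823)) [ 0.5839 -0.2412  0.112 ]
pin w1+side (array([ 0.54476306, -0.20607897,  0.10404117]), np.float64(0.006130846973699319))
[ 0.55381747 -0.19801012  0.42371567] [[ 0.139 -0.99   0.001]
 [-0.948 -0.133  0.291]
 [-0.288 -0.041 -0.957]] [ 0.51102693 -0.1990221   0.46326383]
(400, 800, 3)
```

```bash
python3 - <<'E'
from h import *
import pickle
from scipy.spatial.transform import Rotation as Ro
v=pickle.load(open('w3.pkl','rb'));s=r.state();q=s['eef_rot'];R=Ro.from_quat(np.r_[q[1:],q[0]])
print(s['position'],s['gripper_width'])
def proj(im,X):
    c=im['R']@X+im['t'];th=np.arctan2(np.hypot(c[0],c[1]),c[2]);n=c[:2]/np.hypot(c[0],c[1])
    return im['cx']+im['fx']*th*n[0],im['cy']+im['fy']*th*n[1]
for x in(0,.0095):
  for y in(-.016,.016):
    for z in(.008,-.011): print(x,y,z,proj(v,s['position']+R.apply([x,y,z])))
save({'color':cv2.resize(v['color'][200:400,200:440],None,fx=3,fy=3,interpolation=cv2.INTER_CUBIC)},'w3b.png')
E
```

```text
[ 0.47812522 -0.20948956  0.2439967 ] 0.41786004178166064
0 -0.016 0.008 (np.float64(295.26236550975733), np.float64(229.93591560588595))
0 -0.016 -0.011 (np.float64(293.02820430900346), np.float64(241.91742281872635))
0 0.016 0.008 (np.float64(344.1167601563242), np.float64(229.94298967665267))
0 0.016 -0.011 (np.float64(346.5386229721923), np.float64(241.91903115234626))
0.0095 -0.016 0.008 (np.float64(294.8942432930953), np.float64(216.29295777989347))
0.0095 -0.016 -0.011 (np.float64(292.55437269402694), np.float64(227.19104465277962))
0.0095 0.016 0.008 (np.float64(344.52723287197415), np.float64(216.30499584031568))
0.0095 0.016 -0.011 (np.float64(347.0647187315385), np.float64(227.1988528050767))
```

View pics/w3b.png

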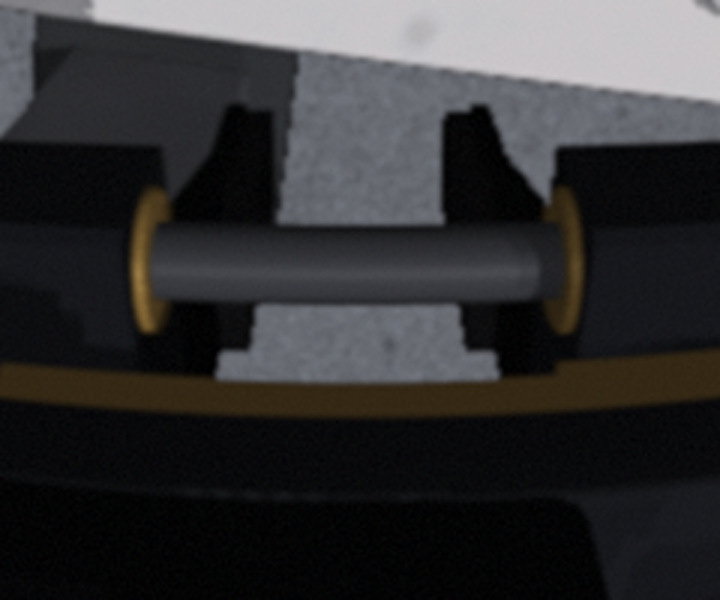

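In the wrist picture the fingertips sit at about v=235, where I predicted 216. They may be a little higher than assumed and have passed over the pin. I'll push again lower, against the bar's side and the pin together.

>>> drive_tool --motion '[[[33,-4,-30,0,0,0,0],[33,-4,-60,0,0,0,0],[33,-4,-90,0,0,0,0],[33,-4,-110,0,0,0,0],[33,-4,-130,0,0,0,0]]]'

```text
clock: 4.85
position: [0.5135, -0.2136, 0.11]
eef_rot: [-0.001, 0.998, 0.071, -0.001]
contact_force: [0.0, 1.0, -0.1]
gripper_width: 0.14
grasp_force: 0.0
```

>>> drive_tool --motion '[[[0,0,-10,0,0,0,0],[0,0,-20,0,0,0,0],[0,0,-25,0,0,0,0],[0,0,-25,0,0,0,0],[0,0,-25,0,0,0,0]]]'

```text
clock: 5.35
position: [0.5137, -0.2141, 0.088]
eef_rot: [0.0, 0.998, 0.071, 0.001]
contact_force: [0.6, 0.4, 0.0]
gripper_width: 0.008
grasp_force: 0.0
```

>>> drive_tool --motion '[[[5,1,0,0,0,0,0],[10,1,0,0,0,0,0],[15,2,0,0,0,0,0],[20,3,0,0,0,0,0],[25,4,0,0,0,0,0]]]'

```text
clock: 5.85
position: [0.5381, -0.2099, 0.0875]
eef_rot: [0.0, 0.997, 0.071, -0.001]
contact_force: [-2.1, -2.5, 1.9]
gripper_width: 0.008
grasp_force: 1.5
```

Contact now. I'll carry on round the arc.

>>> drive_tool --motion '[[[6,0,0,0,0,0,0],[12,1,0,0,0,0,0],[18,1,0,0,0,0,0],[24,0,0,0,0,0,0],[29,-2,0,0,0,0,0]]]'

```text
clock: 6.35
position: [0.5589, -0.2173, 0.087]
eef_rot: [0.003, 0.997, 0.073, -0.01]
contact_force: [-25.9, -19.7, 9.7]
gripper_width: 0.003
grasp_force: 15.3
```

>>> drive_tool --motion '[[[4,-3,0,0,0,0,0],[8,-6,0,0,0,0,0],[11,-9,0,0,0,0,0],[13,-12,0,0,0,0,0],[15,-15,0,0,0,0,0]]]'

```text
clock: 6.85
position: [0.5648, -0.2275, 0.0867]
eef_rot: [-0.003, 0.997, 0.073, -0.019]
contact_force: [-37.6, -9.5, 21.0]
gripper_width: 0.002
grasp_force: 19.4
```

>>> drive_tool --motion '[[[1,-3,0,0,0,0,0],[2,-6,0,0,0,0,0],[2,-6,0,0,0,0,0],[2,4,10,0,0,0,0],[2,4,60,0,0,0,87]]]'

```text
clock: 7.35
position: [0.5766, -0.2189, 0.1404]
eef_rot: [-0.006, 0.998, 0.07, -0.009]
contact_force: [1.5, 0.3, 0.5]
gripper_width: 0.04
grasp_force: 0.0
```

>>> drive_tool --motion '[[[-20,10,50,0,0,0,87],[-60,25,80,0,0,0,87],[-90,40,80,0,0,0,87],[-100,40,80,0,0,0,87],[-100,40,80,0,0,0,87]]]'

```text
clock: 7.85
position: [0.4837, -0.1822, 0.2279]
eef_rot: [-0.0, 0.998, 0.07, 0.001]
contact_force: [0.4, -0.7, -0.7]
gripper_width: 0.466
grasp_force: 0.0
```

```bash
python3 - <<'E'
from h import *
import pickle
s=r.state();print(s['position'],s['eef_rot'],s['gripper_width'])
w=get_image('wrist');pickle.dump(w,open('w4.pkl','wb'))
save({'color':cv2.resize(w['color'][40:240,200:460],None,fx=3,fy=3,interpolation=cv2.INTER_CUBIC)},'w4.png')
E
```

```text
[ 0.48372843 -0.18215806  0.22793918] [-2.35847272e-05  9.97514172e-01  7.04634487e-02  6.14631793e-04] 0.46633044789853934
```

View pics/w4.png

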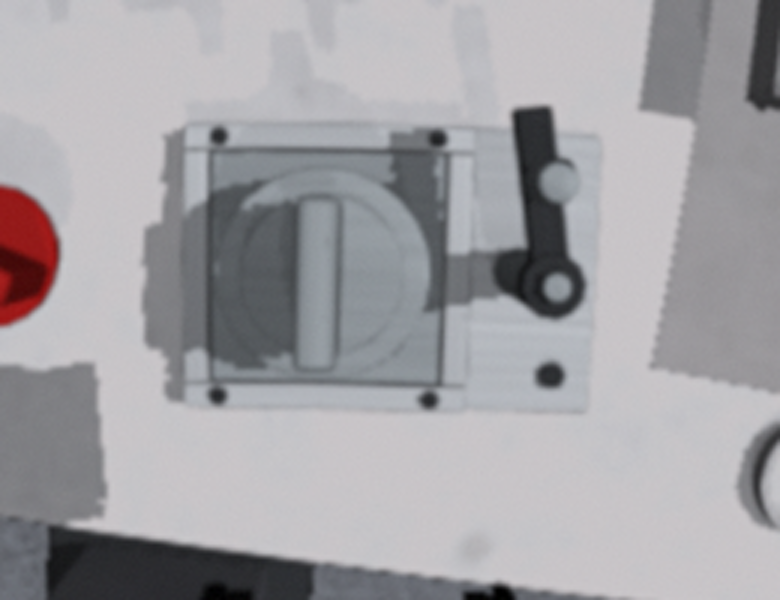

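The keeper now points along nest +x (bar from pivot crop (555,287) up to (533,108)), wholly clear at about 1.5 rad. The plunger's wing runs from crop (320,197) to (317,368). Next I'll work out the grasp.

```bash
python3 - <<'E'
from h import *
import pickle
v=pickle.load(open('w4.pkl','rb'));w=pickle.load(open('w1.pkl','rb'));s=r.state()
C=lambda x,y:(200+x/3,40+y/3)
ends=[C(320,197),C(317,368)]
a,b=[plane(v,*e,.117,True) for e in ends];m=(a+b)/2
print(m,np.linalg.norm(a-b),'yaw',np.arctan2(*(a-b)[1::-1]))
print([tri(ray(w,*p,True),ray(v,*q,True))[0].round(4) for p,q in zip(((291.4,59.6),(290,107.6)),ends)])
q=s['eef_rot'];print('tool yaw',2*np.arctan2(q[2],q[1]),s['position'],'delta mm',(m-s['position'])*1000,s['qpos'][5])
E
```

```text
[ 0.53799723 -0.16318282  0.117     ] 0.05386749652111796 yaw 0.1177929768931987
[array([ 0.5648, -0.1597,  0.1113]), array([ 0.5099, -0.166 ,  0.1098])]
tool yaw 0.1409046223833738 [ 0.48507041 -0.18300192  0.22773858] delta mm [  52.92681996   19.81910192 -110.73858169] 0.8524802046710515
```

>>> drive_tool --motion '[[[30,10,0,0,0,-1,87],[53,20,-20,0,0,-1,87],[53,20,-40,0,0,-1,87],[53,20,-60,0,0,-1,87],[53,20,-75,0,0,-1,87]]]'

```text
clock: 8.4
position: [0.5389, -0.163, 0.15]
eef_rot: [-0.0, 0.998, 0.062, -0.0]
contact_force: [0.1, -0.5, -0.4]
gripper_width: 0.95
grasp_force: 0.0
```

>>> drive_tool --motion '[[[0,0,-15,0,0,0,80],[0,0,-30,0,0,0,80],[0,0,-45,0,0,0,80],[0,0,-60,0,0,0,80],[0,0,-67,0,0,0,80]]]'

```text
clock: 8.9
position: [0.5381, -0.163, 0.0829]
eef_rot: [-0.001, 0.998, 0.062, -0.001]
contact_force: [-0.8, -0.3, 0.9]
gripper_width: 0.925
grasp_force: 0.0
```

>>> drive_tool --motion '[[[0,0,2,0,0,0,0],[0,0,2,0,0,0,0],[0,0,2,0,0,0,0],[0,0,2,0,0,0,0],[0,0,2,0,0,0,0]]]' --force 50

```text
clock: 9.4
position: [0.5375, -0.1629, 0.0881]
eef_rot: [0.0, 0.998, 0.062, 0.001]
contact_force: [0.3, -0.3, -0.3]
gripper_width: 0.554
grasp_force: 0.0
```

>>> drive_tool --motion '[[[0,0,0,0,0,0,0],[0,0,0,0,0,0,0],[0,0,0,0,0,0,0],[0,0,0,0,0,0,0],[0,0,0,0,0,0,0]]]'

```text
clock: 9.9
position: [0.5368, -0.1615, 0.0874]
eef_rot: [-0.001, 0.998, 0.061, -0.0]
contact_force: [-0.0, 5.1, 2.8]
gripper_width: 0.158
grasp_force: 50.0
```

The wing is gripped (opening 13.7 mm, 50 N). Now I'll twist with a slow rise.

>>> drive_tool --motion '[[[0,0,0,0,0,8,0],[0,0,0,0,0,16,0],[0,0,0.5,0,0,24,0],[0,0,1,0,0,32,0],[0,0,1.5,0,0,40,0]]]'

```text
clock: 10.4
position: [0.5366, -0.1624, 0.0879]
eef_rot: [-0.001, 0.916, 0.402, -0.0]
contact_force: [0.4, 0.3, -5.4]
gripper_width: 0.154
grasp_force: 50.0
```

>>> drive_tool --motion '[[[0,0,0.5,0,0,8,0],[0,0,1,0,0,16,0],[0,0,1.5,0,0,24,0],[0,0,2,0,0,32,0],[0,0,2.5,0,0,40,0]]]'

```text
clock: 10.9
position: [0.537, -0.1625, 0.0903]
eef_rot: [-0.0, 0.723, 0.691, 0.0]
contact_force: [1.7, 0.4, -6.6]
gripper_width: 0.156
grasp_force: 50.0
```

>>> drive_tool --motion '[[[0,0,0.5,0,0,8,0],[0,0,1,0,0,16,0],[0,0,1.5,0,0,24,0],[0,0,2,0,0,32,0],[0,0,2.5,0,0,40,0]]]'

```text
clock: 11.4
position: [0.5374, -0.1625, 0.0928]
eef_rot: [-0.0, 0.444, 0.896, 0.001]
contact_force: [2.2, 0.8, -7.3]
gripper_width: 0.151
grasp_force: 50.0
```

>>> drive_tool --motion '[[[0,0,0.5,0,0,8,0],[0,0,1,0,0,16,0],[0,0,1.5,0,0,24,0],[0,0,2,0,0,32,0],[0,0,2.5,0,0,40,0]]]'

```text
clock: 11.9
position: [0.5374, -0.1622, 0.0953]
eef_rot: [0.0, 0.11, 0.994, 0.001]
contact_force: [2.2, 1.7, -5.6]
gripper_width: 0.157
grasp_force: 50.0
```

>>> drive_tool --motion '[[[0,0,0,0,0,-4,0],[0,0,0,0,0,-12,0],[0,0,0.5,0,0,-20,0],[0,0,1,0,0,-28,0],[0,0,1.5,0,0,-36,0]]]'

```text
clock: 12.4
position: [0.5374, -0.163, 0.0969]
eef_rot: [0.0, 0.416, 0.909, -0.0]
contact_force: [1.0, 0.3, -6.7]
gripper_width: 0.156
grasp_force: 50.1
```

>>> drive_tool --motion '[[[0,0,0.5,0,0,-8,0],[0,0,1,0,0,-16,0],[0,0,1.5,0,0,-24,0],[0,0,2,0,0,-32,0],[0,0,2.5,0,0,-40,0]]]'

```text
clock: 12.9
position: [0.537, -0.163, 0.0993]
eef_rot: [-0.0, 0.702, 0.712, -0.0]
contact_force: [1.7, 0.3, -6.4]
gripper_width: 0.157
grasp_force: 50.1
```

>>> drive_tool --motion '[[[0,0,0.5,0,0,-8,0],[0,0,1,0,0,-16,0],[0,0,1.5,0,0,-24,0],[0,0,2,0,0,-32,0],[0,0,2.5,0,0,-40,0]]]'

```text
clock: 13.4
position: [0.5365, -0.1627, 0.1016]
eef_rot: [-0.0, 0.903, 0.429, -0.001]
contact_force: [0.4, -0.0, -6.9]
gripper_width: 0.158
grasp_force: 50.1
```

>>> drive_tool --motion '[[[0,0,0.5,0,0,-8,0],[0,0,1,0,0,-16,0],[0,0,1.5,0,0,-24,0],[0,0,2,0,0,-32,0],[0,0,2.5,0,0,-40,0]]]'

```text
clock: 13.9
position: [0.5361, -0.1624, 0.104]
eef_rot: [-0.001, 0.996, 0.095, -0.001]
contact_force: [0.8, -0.1, -6.8]
gripper_width: 0.152
grasp_force: 50.1
```

>>> drive_tool --motion '[[[0,0,0.5,0,0,-8,0],[0,0,1,0,0,-16,0],[0,0,1.5,0,0,-24,0],[0,0,2,0,0,-32,0],[0,0,2.5,0,0,-40,0]]]'

```text
clock: 14.4
position: [0.5362, -0.162, 0.1065]
eef_rot: [-0.0, 0.968, -0.252, -0.001]
contact_force: [1.2, 0.7, -7.4]
gripper_width: 0.152
grasp_force: 50.1
```

>>> drive_tool --motion '[[[0,0,0.5,0,0,-8,0],[0,0,1,0,0,-16,0],[0,0,1.5,0,0,-24,0],[0,0,2,0,0,-32,0],[0,0,2.5,0,0,-40,0]]]'

```text
clock: 14.9
position: [0.5366, -0.1619, 0.1091]
eef_rot: [-0.0, 0.823, -0.568, -0.001]
contact_force: [1.5, 1.5, -6.8]
gripper_width: 0.155
grasp_force: 50.1
```

>>> drive_tool --motion '[[[0,0,0,0,0,4,0],[0,0,0,0,0,12,0],[0,0,0.5,0,0,20,0],[0,0,1,0,0,28,0],[0,0,1.5,0,0,36,0]]]'

```text
clock: 15.4
position: [0.5361, -0.1619, 0.1105]
eef_rot: [-0.001, 0.96, -0.281, -0.001]
contact_force: [0.5, 1.2, -6.4]
gripper_width: 0.156
grasp_force: 50.0
```

>>> drive_tool --motion '[[[0,0,0.5,0,0,8,0],[0,0,1,0,0,16,0],[0,0,1.5,0,0,24,0],[0,0,2,0,0,32,0],[0,0,2.5,0,0,40,0]]]'

```text
clock: 15.9
position: [0.5355, -0.1616, 0.1132]
eef_rot: [-0.002, 0.998, 0.065, -0.002]
contact_force: [-0.8, 2.4, -1.0]
gripper_width: 0.155
grasp_force: 50.0
```

>>> drive_tool --motion '[[[0,0,0.5,0,0,8,0],[0,0,1,0,0,16,0],[0,0,1.5,0,0,24,0],[0,0,2,0,0,32,0],[0,0,2.5,0,0,40,0]]]'

```text
clock: 16.4
position: [0.5365, -0.1628, 0.1161]
eef_rot: [-0.0, 0.915, 0.402, -0.001]
contact_force: [-0.3, 0.6, -3.8]
gripper_width: 0.154
grasp_force: 50.0
```

The jaws have let go: the pull has dropped to −3.8 N, which is the plunger's weight. Lifting it straight out, then over to the tray.

>>> drive_tool --motion '[[[0,0,4,0,0,0,0],[0,0,10,0,0,0,0],[0,0,20,0,0,0,0],[0,0,35,0,0,0,0],[0,0,55,0,0,0,0]]]'

```text
clock: 16.9
position: [0.5366, -0.1626, 0.1724]
eef_rot: [-0.001, 0.917, 0.399, -0.001]
contact_force: [1.1, 0.3, -2.6]
gripper_width: 0.155
grasp_force: 50.0
```

>>> drive_tool --motion '[[[0,0,25,0,0,0,0],[0,30,35,0,0,0,0],[0,65,35,0,0,0,0],[0,105,35,0,0,0,0],[0,145,35,0,0,0,0]]]'

```text
clock: 17.4
position: [0.5372, -0.0167, 0.208]
eef_rot: [0.0, 0.917, 0.398, 0.001]
contact_force: [-0.0, 0.9, -3.9]
gripper_width: 0.155
grasp_force: 50.0
```

>>> drive_tool --motion '[[[0,40,0,0,0,0,0],[0,80,0,0,0,0,0],[0,120,0,0,0,0,0],[0,155,0,0,0,0,0],[0,175,0,0,0,0,0]]]'

```text
clock: 17.9
position: [0.5367, 0.1601, 0.2079]
eef_rot: [-0.0, 0.917, 0.4, 0.001]
contact_force: [-0.2, 0.2, -3.8]
gripper_width: 0.152
grasp_force: 50.0
```

```bash
python3 - <<'E'
from h import *
s=r.state();print(s['position'],s['eef_rot'],s['contact_force'])
w=get_image('top');d=get_image('side')
b=np.hstack([cv2.resize(w['color'][180:260,220:420],None,fx=4,fy=4,interpolation=cv2.INTER_CUBIC)])
c=cv2.resize(d['color'][140:290,220:420],(373,280),interpolation=cv2.INTER_CUBIC)
o=np.zeros((600,800,3),np.uint8);o[:320]=b;o[320:,:373]=c
save({'color':o},'p1.png')
E
```

```text
[0.53674122 0.16007288 0.20786127] [-2.38843941e-04  9.16534423e-01  3.99955245e-01  6.29618901e-04] [-0.15177851  0.22589611 -3.78909753]
```

View pics/p1.png

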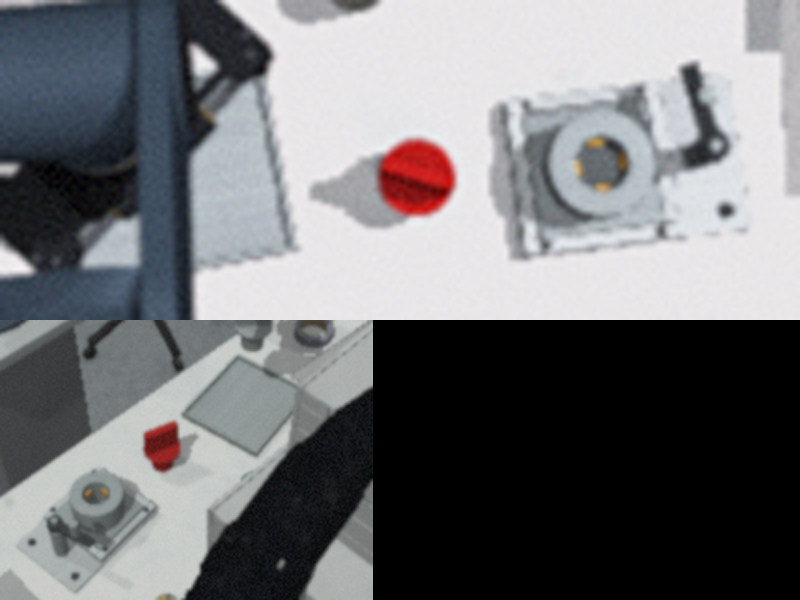

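The plunger is out, and the die sits in its nest with its bore open (crop (600,165)). The red look-alike hasn't moved, and the tray below the gripper is clear. Lowering now.

>>> drive_tool --motion '[[[-2,0,-35,0,0,0,0],[-4,0,-70,0,0,0,0],[-4,0,-100,0,0,0,0],[-4,0,-120,0,0,0,0],[-4,0,-132,0,0,0,0]]]'

```text
clock: 18.5
position: [0.5326, 0.1562, 0.0737]
eef_rot: [-0.0, 0.917, 0.399, -0.001]
contact_force: [-0.1, 0.4, -4.3]
gripper_width: 0.156
grasp_force: 50.0
```

>>> drive_tool --motion '[[[0,0,-2,0,0,0,0],[0,0,-4,0,0,0,0],[0,0,-6,0,0,0,0],[0,0,-8,0,0,0,0],[0,0,-9,0,0,0,0]]]'

```text
clock: 19.0
position: [0.5336, 0.1573, 0.0665]
eef_rot: [0.0, 0.917, 0.4, 0.001]
contact_force: [0.2, -0.3, -4.0]
gripper_width: 0.151
grasp_force: 50.0
```

>>> drive_tool --motion '[[[0,0,-0.5,0,0,0,0],[0,0,-1,0,0,0,0],[0,0,-1.5,0,0,0,0],[0,0,-2,0,0,0,0],[0,0,-2,0,0,0,0]]]'

```text
clock: 19.5
position: [0.5336, 0.1573, 0.0654]
eef_rot: [0.0, 0.917, 0.4, 0.001]
contact_force: [-2.7, 0.6, 7.0]
gripper_width: 0.152
grasp_force: 50.0
```

The foot has touched the tray floor, at the height I computed. Releasing slowly.

>>> drive_tool --motion '[[[0,0,0,0,0,0,14],[0,0,0,0,0,0,18],[0,0,0,0,0,0,30],[0,0,0,0,0,0,45],[0,0,0,0,0,0,60]]]'

```text
clock: 20.0
position: [0.5332, 0.1572, 0.0638]
eef_rot: [0.0, 0.917, 0.4, 0.0]
contact_force: [0.7, -0.1, 0.1]
gripper_width: 0.393
grasp_force: 0.0
```

>>> drive_tool --motion '[[[0,0,0,0,0,0,70],[0,0,0,0,0,0,70],[0,0,10,0,0,0,70],[0,0,30,0,0,0,70],[0,0,60,0,0,0,70]]]'

```text
clock: 20.5
position: [0.5319, 0.1571, 0.1238]
eef_rot: [-0.001, 0.917, 0.4, -0.002]
contact_force: [0.8, -0.8, 0.6]
gripper_width: 0.782
grasp_force: 0.0
```

>>> drive_tool --motion '[[[0,0,40,0,0,0,70],[0,0,80,0,0,0,70],[0,0,100,0,0,0,70],[0,0,100,0,0,0,70],[0,0,100,0,0,0,70]]]'

```text
clock: 21.0
position: [0.5329, 0.1572, 0.2243]
eef_rot: [0.0, 0.917, 0.4, 0.0]
contact_force: [-0.4, -0.9, 0.2]
gripper_width: 0.801
grasp_force: 0.0
```

```bash
python3 - <<'E'
from h import *
import pickle
def proj(im,X):
    c=im['R']@np.array(X)+im['t'];return np.array([im['cx']+im['fx']*c[0]/c[2],im['cy']+im['fy']*c[1]/c[2]])
s=r.state();print(s['position'],s['contact_force'],s['gripper_width'])
d=get_image('side');a=pickle.load(open('i0.pkl','rb'))['side']
x=[.5336,.157]
print('expect foot,collar,top',[proj(d,x+[z]).round(1) for z in(.004,.047,.096)])
m=(np.abs(d['color'].astype(int)-a['color']).max(2)>35).astype(np.uint8);m[:120]=0;m[:,:300]=0;m[215:]=0
m=cv2.morphologyEx(m,cv2.MORPH_OPEN,np.ones((2,2)))
n,l,st,c=cv2.connectedComponentsWithStats(m);print([(q.tolist(),e.round(1).tolist()) for q,e in zip(st[1:],c[1:]) if q[4]>15])
p=proj(d,x+[.05]).astype(int)
for v in range(p[1]-25,p[1]+25,3): print(v,d['color'][v,p[0]-20:p[0]+21:2].mean(1).astype(int) if d['color'].ndim==2 else d['color'][v,p[0]-20:p[0]+21:2].mean(-1).astype(int))
E
```

```text
[0.53285468 0.15720408 0.22433809] [-0.44342804 -0.88993095  0.19145979] 0.8010555258015695
expect foot,collar,top [array([349.3, 185.6]), array([350. , 176.5]), array([350.8, 165.6])]
[([343, 121, 74, 47, 1477], [378.8, 136.4]), ([343, 170, 25, 21, 286], [354.4, 178.2])]
150 [119 117 116 113 115 116 147 183 200 203 201 199 199 199 201 196 192 187
 188 185 164]
153 [116 115 114 121 152 192 200 202 202 203 202 200 201 202 202 198 199 200
 198 196 186]
156 [114 125 161 194 201 201 202 201 202 201 196 199 199 202 202 201 199 200
 200 200 165]
159 [169 194 202 200 203 201 201 194 158 141 165 191 199 201 199 200 199 200
 198 197 152]
162 [201 200 201 199 197 200 175 124 126 141 126 118 140 169 191 200 202 197
 197 199 179]
165 [197 198 199 199 198 164 106 138 143 142 146 145 139 138 145 148 163 189
 198 199 187]
168 [199 198 200 187 129 119 122 123 121 120 119 119 119 119 121 120 122 119
 140 169 190]
171 [198 198 168 111 131 145 119  98 101  99  97  99 100  97 100 116 146 148
 138 126 120]
174 [187 141 109 138 145 145 109  98  98  99  99  98  96  98  97  95 104 102
 106 144 146]
177 [117 127 145 148 149 144 131 114 109 109 111 115 115 117 114 112 102 100
 122 147 150]
180 [136 142 143 146 150 149 141 141 147 147 144 140 146 144 130 102 103 133
 148 148 147]
183 [145 146 146 145 148 153 150 134 104 117 123 127 114 100  92  93 110 141
 151 150 149]
186 [150 147 146 151 150 149 153 142 102  97  91  82  79  98 111 128 136 141
 140 146 146]
189 [150 148 149 150 152 151 150 153 145 129 110 114 133 140 136 139 137 139
 134 137 139]
192 [150 150 150 151 149 151 152 150 151 151 149 139 139 138 135 141 138 140
 140 138 135]
195 [140 149 152 148 152 153 151 154 150 150 149 145 143 140 141 139 140 142
 146 144 122]
198 [135 110 130 142 151 149 153 152 153 151 150 147 150 147 147 149 149 147
 139 117 151]
```

The brightness grid shows a wide wing on top, then the collar, then a narrow shank down to the expected foot pixel. So the plunger stands upright in the tray and the gripper is clear of it.

```bash
python3 -c "
from rig import r
print(r.close_job())"
```

```text
the job is handed in; nothing more can be done
None
```

The job is handed in (no verdict came back): keeper swung clear on the second try, after the first push missed its pin; plunger twisted out and upright in the tray, die down in its nest when last seen; the later check covered only the plunger.

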